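# Unlatch a slide cassette from its spring dock and hold it lifted

### The job

Take the microscope-slide cassette out of its dock: press it gently down on its flange until you feel it come to its stop, and while it is down pinch its two side catches fully together and lift it straight up. Finish while still holding it by the two pinched catches, level and still, with its underside at least 5 cm above the top of the dock; do not disturb the other things on the bench.

Things in the scene. Friction and masses are not known exactly. Their poses are not given: they have to be found in the camera images.
- dock: Bare aluminium dock screwed to the bench, 84 x 98 mm base, 44 mm high, open at the top, right of the tube rack; it does not move. Origin at the centre of its underside; z up; the two latch walls lie at its +y and -y sides. Its well has 1 mm play round the cassette.
- cassette_center (a point): Centre, half-way up, of the white slide cassette in the dock; axes as the dock's, z up. 75 mm high over all, 0.21 to 0.42 kg, underside 37.5 mm below this point. A row of slides stands in its middle, to 25.5 mm above this point. Two upright grey finger pads (points catch_a_pad, catch_b_pad) face outward at y = +30 and -30 mm, 60 mm over both; they are pinched along y.
- flange_top (a point): Centre of the top of the cassette's level flange, 52 (x) by 92 (y) by 5 mm, 7.5 mm above cassette_center; axes the same. Fingertips can press the cassette down here, just outside the pads (|y| 30 to 46 mm); they may slide inward on it while pinching.
- catch_a_pad (a point): Centre of the outer face of the finger pad on the cassette's +y side: upright, 24 mm wide (x), 4 mm thick, 30 mm high, standing from the flange's top up.
- catch_b_pad (a point): The same on the cassette's -y side.
- catch_a (a joint): How far the +y catch is pushed in towards the middle, m: 0 sprung out, 0.009 fully in; its hook is free of the dock from about 0.007. Spring: 2 N at 0, 5.6 N fully in.
- catch_b (a joint): The same for the -y catch. A grip of 15 to 40 N closes both and carries the cassette.
- ejector (a joint): How far the spring plate under the cassette is pressed down, m: about 0 at the start, 0.006 with the cassette on its hard stop, -0.002 when it is gone. Pressing takes about 2 to 4 N to start, 6 to 8 N at the stop; it springs back when let go. Undercut hooks block both catches until the cassette is 4.5 mm down.
- slide_box: Bystander: upright blue slide box 31 x 53 x 72 mm, origin under its centre. Leave alone.
- coverslip_box: Bystander: flat clear coverslip box 36 x 80 x 15 mm, origin under its centre. Leave alone.
- timer: Bystander: flat countdown timer 58 x 66 x 15 mm, origin under its centre. Leave alone.
Not all that is in view belongs to the job. Leave any green look-alike of the part that bears cassette_center alone.

How it is judged:
By the outcome, as a careful person would: the job done as asked, in the order asked, and still so for the second after the job is handed in, while the arm keeps its last pose, push and grip.
It also fails if it takes over 35 s, if anything falls off the work surface, if the arm or the gripper's body presses on something with over 40 N, if the wrist force passes 120 N, or if a joint passes its speed limit or range.

### The arm

A 6-joint arm with a two-finger parallel gripper is mounted at the origin on the work surface; the furniture and walls round the work are solid. World frame = base frame: x ahead of the robot, y to its left, z up, the work surface at z = 0. Lengths are in m, angles in rad, forces in N, time in s.
With the tool pointing down it reaches from about 0.4 to 0.825 m from the base axis. Payload 7 kg.
Tool frame: the origin (TCP) lies on the centre line of the jaws, within the pads' length; the fingertips stand 25 mm ahead of it and the grasp point (between the pads) lies 6 mm ahead of it; z points along the fingers, y is the line along which they close (so a half turn about z gives the same grasp; the last joint's range is limited). The gripper opens to 88 mm and grips with 3 to 60 N. Pads are 19 mm wide; open, the fingers measure 130 mm over their backs; the gripper's body (78 mm by 193 mm) begins 47 mm behind the grasp point.
Start: joints at [1.443, 0.359, 0.012, 0, -1.224, -0.288], TCP at [0.273, 0.617, 0.252] pointing down, gripper open.
Joint ranges: [-3.07, 3.07], [-1.43, 2.12], [-1.02, 1.25], [-3.03, 1.67], [-3.05, -0], [-3.03, 3.03]. Speed limits (rad/s): [2.39, 2.39, 3.01, 3.14, 3.14, 3.14].

### API

Orientations are given as [roll, pitch, yaw] about the fixed x, y, z axes, in that order (R = Rz(yaw) Ry(pitch) Rx(roll)).
In Python, from station import readout, vision, arm gives the robot as it stands. The module is installed in compiled form; this text tells all that it offers.
- The arm moves only by the tool carry_out, never from a script. Its argument "commands" is a list of rows, each an object with "dp": the shift along the tool's x, y, z in m, a list of three; "rotation": the turn, a rotation vector about the tool's x, y, z in degrees, a list of three. In form: [{"dp": [dx, dy, dz], "rotation": [wx, wy, wz]}, ...]. A call has 1 to 8 rows; each row shifts and turns the commanded pose from where the row before left it, along the tool's axes as they then stand; what a row does not reach is not made up. A row lasts 1/8 s, in which the tool goes at most 62.5 mm and 10.7 degrees, less where a joint would pass 70% of its speed; a pose out of reach is approached as far as the arm can. A call with a gripper value outside its range is refused whole. "grip" is the finger opening in m, from 0 to 0.0876, set as the call begins (left out, the last holds). The fingers move at their own pace and stop on an object; "force" is the grip in N (left out, the last holds). Time passes only in rows, so rows that do not move let the fingers close. It gives the time, the measured TCP pose, the force, the opening and the grip force at its end, in the units of the state.
- readout.get_state(): the state, without advancing time (a new reading comes with each control period).
- vision.grab_frame(name): name is "scene" or "top"; returns (picture, depth): 400x640x3 uint8, red, green, blue; 400x640 float32, m along the optical axis (not along the pixel's ray), 0 where there is no reading.
- vision.calibration(name): a dict with "fovy" (degrees; the focal length in pixels is half the picture's height over the tangent of half this angle, whatever the lens; pixels are square), "cx", "cy" (the principal point, pixels), "origin" and "attitude" of the camera in the world. Camera axes: x right, y down, z forward; pixel columns grow to the right and rows downward; lengths in m; the calibration is good to about 2 mm. A picture is of the moment at which its call begins. calibration takes no time and is no camera call.
- arm.job_done(): hands the job in; it is judged then, once.
Trained networks look in the newest picture that a camera, given by its name, has taken for a name from the list of things; names that differ only in an ending like _2 or _b are one class to them, and where a whole thing is asked for, a point or a joint stands for the part that bears it (a point fixed in the world has none). Each returns a list of dicts, best first, with "score" (0 to 1); they miss things now and then, are a little off and sometimes report something else, mostly with a low value. They report only what shows in the picture. A call takes as long as a camera call. They do not tell look-alikes from the thing itself.
- vision.trace(label, camera): "pixels" (400x640 bool, what is visible of it) and "position" ([row, column] in pixels, amid what is visible of it).
The state is a dict: "t": time; "q": joint angles; "qd": joint speeds; "joint_efforts": joint torques, N m; "eef_pos": TCP position; "ee_rot": TCP orientation; "force": force on the tool from outside, world axes, zero at the start; "moment": the same for the moment, N m; "width": finger opening in m; "gripper_force": force on a finger pad.
Only numpy, scipy, OpenCV 4.12 (cv2) and the standard library are available. Lean on these libraries where they do the work, as an engineer would, in place of code of your own. Each camera call takes 0.05 s, during which the arm holds its last target. There are 200 camera calls.

## Working session

There is one attempt and no reset: what is moved stays moved. The work goes in short steps, Python scripts to look and compute and a tool call to move; the robot and the scene stay as the last step left them, time stands still between calls to the robot, and variables do not carry over. Pictures are saved under pics/ and viewed, at most 10 in all, crops included, and the job is handed in when it is done.

Besides the shell and the picture viewer there is one more tool, called after ">>>" by a JSON object that holds its "fn" and its "kwargs". carry_out: Moves the arm, as the interface text tells. Its arguments: {"type":"object","properties":{"commands":{"type":"array"},"grip":{"type":"number"},"force":{"type":"number"}},"required":["commands"]}

```bash
mkdir -p pics; cat > h.py <<'E'
import numpy as np, cv2
from station import readout, vision, arm
from scipy.spatial.transform import Rotation as R
def cal(n):
    c=vision.calibration(n); f=200/np.tan(np.radians(c['fovy'])/2)
    return c,f
def rot(c):
    a=np.array(c['attitude'],float)
    if a.shape==(3,3): return a
    return R.from_euler('xyz',a).as_matrix() if a.size==3 else R.from_quat(a).as_matrix()
def cloud(n,d):
    c,f=cal(n); v,u=np.mgrid[0:400,0:640]
    p=np.stack([(u-c['cx'])/f*d,(v-c['cy'])/f*d,d],-1)
    return p@rot(c).T+np.array(c['origin'])
E
python3 - <<'E'
from h import *
for n in('scene','top'):
    print(n,vision.calibration(n))
    im,d=vision.grab_frame(n); np.savez(f'{n}0.npz',im=im,d=d)
    cv2.imwrite(f'pics/{n}0.png',im[...,::-1])
    P=cloud(n,d)
    for l in('dock','cassette_center','catch_a_pad','slide_box','coverslip_box','timer'):
        for r in vision.trace(l,n)[:4]:
            m=r['pixels']&(d>0); print(l,round(r['score'],2),np.round(r['position']),m.sum(),np.round(np.median(P[m],0),3) if m.any() else '')
print(readout.get_state())
E
```

```text
scene {'fovy': 45.276604494968815, 'cx': 323.61071325194956, 'cy': 195.36067782993265, 'origin': array([0.63821488, 0.39418324, 0.83407184]), 'attitude': array([-2.53641587,  0.01649687,  2.78430292])}
dock 0.67 [155. 256.] 1071 [ 0.563 -0.279  0.027]
dock 0.35 [135. 254.] 938 [ 0.551 -0.305  0.067]
cassette_center 0.68 [127. 322.] 1102 [ 0.396 -0.291  0.047]
cassette_center 0.67 [136. 255.] 917 [ 0.551 -0.305  0.067]
catch_a_pad 0.26 [155. 261.] 910 [ 0.559 -0.278  0.028]
slide_box 0.94 [246. 284.] 917 [ 0.573 -0.029  0.063]
coverslip_box 0.89 [241. 327.] 673 [ 0.482 -0.04   0.016]
timer 0.91 [330. 313.] 1248 [0.567 0.12  0.015]
timer 0.52 [133. 253.] 921 [ 0.551 -0.305  0.067]
top {'fovy': 49.77188409492825, 'cx': 317.010681020861, 'cy': 197.51360380703792, 'origin': array([ 0.33281345, -0.11291237,  0.89360864]), 'attitude': array([-2.97269737, -0.01140774, -1.55205806])}
dock 0.86 [183. 406.] 809 [ 0.519 -0.299  0.036]
cassette_center 0.86 [247. 412.] 1295 [ 0.386 -0.304  0.046]
cassette_center 0.6 [164. 415.] 1181 [ 0.542 -0.315  0.063]
catch_a_pad 0.43 [165. 406.] 66 [ 0.537 -0
[... 185 characters left out ...]
84 [159. 209.] 793 [0.562 0.112 0.014]
{'t': 0.7, 'q': array([ 1.44309676e+00,  3.58569022e-01,  1.18895421e-02, -2.96989830e-05,
       -1.22407750e+00, -2.88106235e-01]), 'qd': array([ 0.00017153,  0.00030725,  0.00071398, -0.00023264,  0.00051495,
       -0.00010883]), 'joint_efforts': array([-1.99288875e-04, -5.82164705e+01,  2.93257588e+01,  7.00107202e+00,
        1.26607617e-02, -1.39326042e-05]), 'eef_pos': array([0.2726452 , 0.61745841, 0.25157137]), 'ee_rot': array([-3.14156286e+00,  3.79616923e-05, -4.15815897e-01]), 'force': array([ 0.11864601,  0.03332696, -0.2633288 ]), 'moment': array([-0.01845053, -0.01827117,  0.03268967]), 'gripper_force': 0.0, 'width': 0.08753175997811122}
```

View pics/scene0.png

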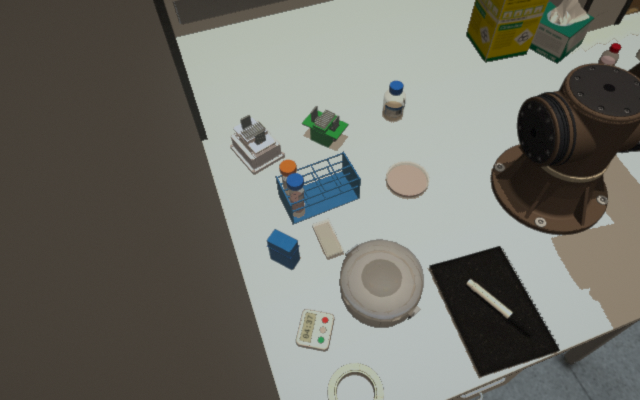

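View pics/top0.png

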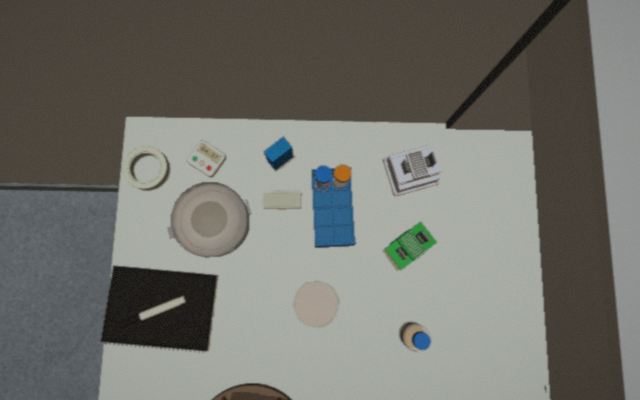

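Candidates for the cassette are the white one in the aluminium dock at scene (133,254) / top (164,415), and the green look-alike at scene (127,322) / top (247,412). I choose the white one. Next I'll check it in a crop and measure.

```bash
python3 - <<'E'
from h import *
out=[]
for n,(r,c) in(('scene',(140,256)),('top',(168,412))):
    z=np.load(n+'0.npz'); im,d=z['im'],z['d']; P=cloud(n,d)
    out.append(cv2.resize(im[r-40:r+40,c-40:c+40],(400,400),interpolation=cv2.INTER_CUBIC))
    for lo,hi,nm in((.079,.12,'pads+slides'),(.058,.068,'flange'),(.035,.05,'docktop'),(.0035,.03,'low')):
        b=(P[...,2]>lo)&(P[...,2]<hi)&(P[...,0]>.46)&(P[...,0]<.63)&(P[...,1]<-.23)&(P[...,1]>-.40)
        if nm!='pads+slides' :
            if b.sum()>5:
                q=P[b][:,:2].astype(np.float32)*1000; print(n,nm,b.sum(),[np.round(x,1) for x in cv2.minAreaRect(q)],np.median(P[b][:,2]))
        else:
            k,lab,st,ce=cv2.connectedComponentsWithStats(b.astype(np.uint8))
            for i in range(1,k):
                if st[i,4]>4: Q=P[lab==i]; print(n,nm,st[i,4],ce[i].round(),Q.mean(0).round(4),Q.min(0).round(3),Q.max(0).round(3))
    b=(abs(P[...,0]-.55)<.15)&(abs(P[...,1]+.3)<.15)&(d>0)&(P[...,2]>.15); print('tall',b.sum())
    t=(abs(P[...,2])<.006)&(d>0)&(abs(P[...,1]+.3)<.2); print('bench z',np.median(P[...,2][t]),'xmax',P[...,0][t].max())
cv2.imwrite('pics/crop0.png',np.hstack(out)[...,::-1])
E
```

```text
scene pads+slides 59 [245. 119.] [ 0.5565 -0.3401  0.0869] [ 0.545 -0.345  0.079] [ 0.568 -0.335  0.095]
scene pads+slides 5 [254. 129.] [ 0.5454 -0.3121  0.0805] [ 0.543 -0.32   0.079] [ 0.548 -0.304  0.082]
scene pads+slides 6 [250. 130.] [ 0.5554 -0.3118  0.0801] [ 0.553 -0.321  0.08 ] [ 0.558 -0.302  0.082]
scene pads+slides 6 [246. 132.] [ 0.5648 -0.3095  0.08  ] [ 0.562 -0.317  0.079] [ 0.568 -0.301  0.081]
scene pads+slides 5 [249. 133.] [ 0.5586 -0.3057  0.0799] [ 0.557 -0.312  0.079] [ 0.561 -0.3    0.081]
scene pads+slides 61 [259. 135.] [ 0.5403 -0.2864  0.0872] [ 0.529 -0.29   0.079] [ 0.551 -0.282  0.094]
scene pads+slides 6 [244. 134.] [ 0.5691 -0.3053  0.0809] [ 0.566 -0.314  0.079] [ 0.571 -0.299  0.082]
scene flange 416 [array([ 548.4, -314.4]), array([52.9, 93.9]), np.float64(17.6)] 0.062338453891557954
scene docktop 433 [array([ 548.4, -313.2]), array([74.3, 89.9]), np.float64(17.7)] 0.044203207479727724
scene low 634 [array([ 543.7, -314.1]), array([169.2, 166.2]), np.float64(88.9)] 0.0112307444945422
tall 1721
bench z 0.0009948912438387247 xmax 0.661461729100501
top pads+slides 46 [433. 158.] [ 0.5526 -0.3431  0.0878] [ 0.542 -0.347  0.08 ] [ 0.563 -0.338  0.093]
top pads+slides 5 [420. 156.] [ 0.5586 -0.3188  0.0809] [ 0.558 -0.322  0.08 ] [ 0.56  -0.315  0.082]
top pads+slides 46 [406. 165.] [ 0.5368 -0.2894  0.0886] [ 0.525 -0.295  0.08 ] [ 0.548 -0.285  0.094]
top flange 747 [array([ 545.4, -317. ]), array([52.3, 92.7]), np.float64(16.8)] 0.061659675885524345
top docktop 471 [array([ 545.3, -316.6]), array([74.5, 88.3]), np.float64(16.9)] 0.043857782572452764
top low 466 [array([ 544.7, -315.5]), array([168.4, 166.7]), np.float64(89.9)] 0.010117266268286018
tall 40369
bench z 0.0005525299716749865 xmax 0.6602671164666756
```

View pics/crop0.png

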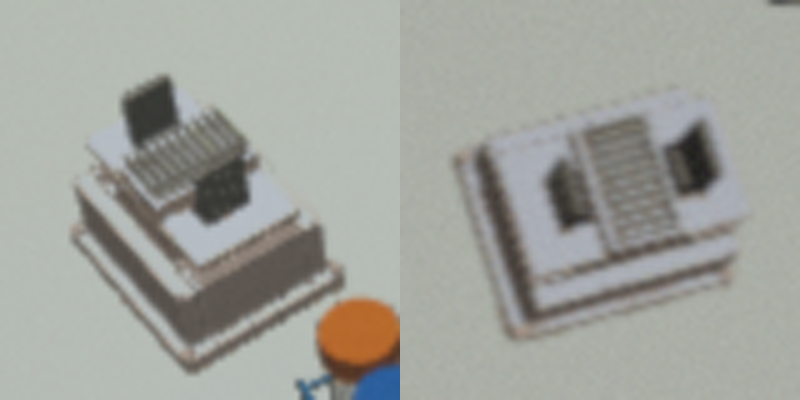

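The crop shows the white cassette with its grey pads in the bare dock: pads at top (158,433) and (165,406), scene (119,245) and (135,259). The sizes agree with the description: flange 52x93 mm at z 0.062, dock top at 0.044, yaw about 17°. One more check is for tall structures near the path.

```bash
python3 - <<'E'
from h import *
for n in('scene','top'):
    z=np.load(n+'0.npz'); P=cloud(n,z['d']); d=z['d']
    for y0 in np.arange(-.5,.7,.1):
        b=(d>0)&(P[...,2]>.13)&(P[...,1]>y0)&(P[...,1]<y0+.1)&(P[...,0]>.3)&(P[...,0]<.9)
        if b.sum()>3: Q=P[b]; print(n,round(y0,1),b.sum(),'min',Q.min(0).round(3),'max',Q.max(0).round(3),'p1 x',np.percentile(Q[:,0],1).round(3))
E
```

```text
scene -0.5 72 min [ 0.628 -0.498  0.133] max [ 0.661 -0.4    0.352] p1 x 0.629
scene -0.4 1151 min [ 0.621 -0.4    0.131] max [ 0.661 -0.3    0.41 ] p1 x 0.638
scene -0.3 344 min [ 0.661 -0.3    0.13 ] max [ 0.661 -0.2    0.472] p1 x 0.661
scene -0.2 596 min [ 0.661 -0.2    0.13 ] max [ 0.661 -0.1    0.538] p1 x 0.661
scene -0.1 1050 min [ 0.66 -0.1   0.13] max [ 0.661 -0.     0.599] p1 x 0.661
scene -0.0 2029 min [0.66  0.    0.132] max [0.661 0.1   0.659] p1 x 0.66
scene 0.1 4697 min [0.66 0.1  0.13] max [0.661 0.2   0.72 ] p1 x 0.66
scene 0.2 16557 min [0.66 0.2  0.13] max [0.661 0.3   0.782] p1 x 0.66
scene 0.3 52700 min [0.659 0.3   0.45 ] max [0.661 0.374 0.796] p1 x 0.66
top -0.5 28137 min [ 0.3   -0.5    0.131] max [ 0.644 -0.4    0.487] p1 x 0.304
top -0.4 13169 min [ 0.3  -0.4   0.13] max [ 0.661 -0.3    0.487] p1 x 0.307
top -0.3 6594 min [ 0.656 -0.3    0.13 ] max [ 0.661 -0.2    0.424] p1 x 0.658
top -0.2 6449 min [ 0.657 -0.2    0.13 ] max [ 0.661 -0.1    0.42 ] p1 x 0.658
top -0.1 6317 min [ 0.657 -0.1    0.13 ] max [ 0.661 -0.     0.416] p1 x 0.658
top -0.0 6187 min [0.657 0.    0.13 ] max [0.661 0.1   0.413] p1 x 0.658
top 0.1 6054 min [0.657 0.1   0.13 ] max [0.661 0.2   0.408] p1 x 0.658
top 0.2 5857 min [0.657 0.2   0.13 ] max [0.661 0.3   0.405] p1 x 0.658
top 0.3 3095 min [0.657 0.3   0.13 ] max [0.661 0.4   0.376] p1 x 0.658
top 0.4 540 min [0.657 0.4   0.13 ] max [0.661 0.473 0.234] p1 x 0.657
```

```bash
python3 - <<'E'
from h import *
z=np.load('top0.npz'); P=cloud('top',z['d']); d=z['d']
for n in('scene','top'):
  z=np.load(n+'0.npz'); d=z['d'];P=cloud(n,d)
  for x0 in np.arange(.3,.7,.05):
    for z0 in (.1,.15,.2,.3,.4,.5):
        b=(d>0)&(P[...,0]>x0)&(P[...,0]<min(x0+.05,.652))&(P[...,2]>z0)&(P[...,2]<z0+(.1 if z0>=.2 else .05))&(P[...,1]<-.2)&(P[...,1]>-1)
        if b.sum()>3: Q=P[b]; print(n,round(x0,2),z0,b.sum(),'y',np.percentile(Q[:,1],[0,1,50,99,100]).round(3))
v=[(r,c) for r in(60,150,250) for c in(520,540,560,580,600,630)]
for r,c in v: print(r,c,P[r,c].round(3))
E
```

```text
scene 0.35 0.1 30 y [-0.644 -0.644 -0.64  -0.634 -0.634]
scene 0.4 0.1 75 y [-0.644 -0.644 -0.64  -0.635 -0.635]
scene 0.4 0.15 52 y [-0.645 -0.645 -0.64  -0.635 -0.634]
scene 0.45 0.1 73 y [-0.644 -0.644 -0.639 -0.635 -0.635]
scene 0.45 0.15 151 y [-0.645 -0.644 -0.639 -0.635 -0.634]
scene 0.5 0.1 82 y [-0.647 -0.645 -0.64  -0.636 -0.634]
scene 0.5 0.15 249 y [-0.645 -0.644 -0.639 -0.636 -0.635]
scene 0.55 0.1 73 y [-0.644 -0.644 -0.64  -0.635 -0.634]
scene 0.55 0.15 373 y [-0.644 -0.644 -0.639 -0.635 -0.635]
scene 0.6 0.1 128 y [-0.802 -0.801 -0.637 -0.392 -0.391]
scene 0.6 0.15 295 y [-0.698 -0.664 -0.639 -0.393 -0.392]
scene 0.6 0.2 167 y [-0.64  -0.637 -0.395 -0.391 -0.39 ]
scene 0.6 0.3 142 y [-0.477 -0.425 -0.395 -0.391 -0.391]
scene 0.65 0.1 17 y [-0.397 -0.397 -0.395 -0.392 -0.391]
scene 0.65 0.15 20 y [-0.398 -0.398 -0.395 -0.392 -0.392]
scene 0.65 0.2 43 y [-0.397 -0.397 -0.394 -0.392 -0.392]
scene 0.65 0.3 32 y [-0.398 -0.397 -0.394 -0.391 -0.391]
top 0.3 0.3 1036 y [-0.402 -0.402 -0.401 -0.4   -0.399]
top 0.3 0.4 3715 y [-0.423 -0.421 -0.401 -0.396 -0.395]
top 0.35 0.3 9
[... 953 characters left out ...]
y [-0.396 -0.396 -0.396 -0.395 -0.395]
top 0.65 0.3 55 y [-0.396 -0.396 -0.395 -0.394 -0.394]
top 0.65 0.4 31 y [-0.396 -0.396 -0.395 -0.394 -0.394]
60 520 [ 0.642 -0.41   0.31 ]
60 540 [ 0.606 -0.4    0.38 ]
60 560 [ 0.584 -0.4    0.423]
60 580 [ 0.565 -0.4    0.459]
60 600 [ 0.552 -0.404  0.485]
60 630 [ 0.553 -0.435  0.484]
150 520 [ 0.598 -0.556  0.   ]
150 540 [ 0.49  -0.4    0.366]
150 560 [ 0.478 -0.401  0.408]
150 580 [ 0.468 -0.401  0.445]
150 600 [ 0.457 -0.397  0.482]
150 630 [ 0.457 -0.425  0.485]
250 520 [ 0.384 -0.543 -0.   ]
250 540 [ 0.365 -0.402  0.347]
250 560 [ 0.362 -0.4    0.393]
250 580 [ 0.36  -0.4    0.431]
250 600 [ 0.359 -0.398  0.467]
250 630 [ 0.358 -0.414  0.485]
```

```bash
python3 - <<'E'
from h import *
for n in('scene','top'):
  z=np.load(n+'0.npz'); d=z['d'];P=cloud(n,d); X,Y,Z=P[...,0],P[...,1],P[...,2]
  b=(d>0)&(abs(Y+.4)<.006)&(Z>.1)&(X<.6)&(X>.3)
  if b.sum()>3: print(n,'panel z pct',np.percentile(Z[b],[0,1,5,50,100]).round(3),'x',X[b].min(),X[b].max())
  b=(d>0)&(X>.58)&(X<.655)&(Y<-.37)&(Y>-.45)&(Z>.02)&(Z<.31)
  Q=P[b]; print(n,'pillar',b.sum(),np.percentile(Q,[0,2,50,98,100],axis=0).round(3).tolist())
  # other tall-ish things near: tubes, green
  for nm,(x0,x1,y0,y1) in dict(rack=(.35,.62,-.24,-.1),green=(.33,.45,-.37,-.24)).items():
    b=(d>0)&(X>x0)&(X<x1)&(Y>y0)&(Y<y1)&(Z>.02)&(Z<.2); Q=P[b]; print(nm,Q.min(0).round(3),Q.max(0).round(3),np.percentile(Q[:,2],99).round(3))
  b=(d>0)&(X>-.1)&(X<.64)&(Y>-.75)&(Y<-.35)&(Z>.1); 
z=np.load('scene0.npz');P=cloud('scene',z['d'])
for c in (180,200,220,260): print(c,[P[r,c].round(3).tolist() for r in(3,15,25,40)])
E
```

```text
scene pillar 650 [[0.644, -0.45, 0.02], [0.644, -0.409, 0.027], [0.649, -0.394, 0.192], [0.655, -0.392, 0.305], [0.655, -0.39, 0.31]]
rack [ 0.383 -0.194  0.02 ] [ 0.54  -0.104  0.12 ] 0.119
green [ 0.344 -0.345  0.02 ] [ 0.436 -0.253  0.079] 0.076
top panel z pct [0.345 0.349 0.358 0.435 0.487] x 0.30000347796142457 0.5999769784037912
top pillar 2363 [[0.64, -0.45, 0.02], [0.641, -0.448, 0.029], [0.642, -0.415, 0.195], [0.653, -0.395, 0.304], [0.655, -0.395, 0.31]]
rack [ 0.38  -0.196  0.021] [ 0.536 -0.109  0.119] 0.118
green [ 0.34  -0.356  0.021] [ 0.433 -0.255  0.078] 0.076
180 [[0.611, -0.64, 0.193], [0.619, -0.639, 0.165], [0.624, -0.805, 0.027], [0.636, -0.779, 0.0]]
200 [[0.568, -0.637, 0.184], [0.575, -0.638, 0.154], [0.572, -0.798, 0.018], [0.584, -0.759, 0.0]]
220 [[0.523, -0.636, 0.173], [0.529, -0.642, 0.139], [0.518, -0.802, 0.002], [0.533, -0.737, 0.001]]
260 [[0.428, -0.642, 0.146], [0.4, -0.802, 0.003], [0.413, -0.761, 0.001], [0.431, -0.696, 0.002]]
```

>>> {"fn": "carry_out", "kwargs": {"commands": [{"dp": [0.034, 0.0457, 0], "rotation": [0, 0, 0]}, {"dp": [0.034, 0.0457, 0], "rotation": [0, 0, 0]}, {"dp": [0.034, 0.0457, 0], "rotation": [0, 0, 0]}, {"dp": [0.034, 0.0457, 0], "rotation": [0, 0, 0]}, {"dp": [0.034, 0.0457, 0], "rotation": [0, 0, 0]}, {"dp": [0.034, 0.0457, 0], "rotation": [0, 0, 0]}, {"dp": [0.034, 0.0457, 0], "rotation": [0, 0, 0]}], "grip": 0.075, "force": 20}}

```text
t: 1.58
eef_pos: [0.3612, 0.227, 0.2519]
ee_rot: [-3.141, -0.0, -0.415]
force: [1.3, 0.2, 0.3]
width: 0.0752
gripper_force: 0.0
```

>>> {"fn": "carry_out", "kwargs": {"commands": [{"dp": [0.034, 0.0457, 0], "rotation": [0, 0, 0]}, {"dp": [0.034, 0.0457, 0], "rotation": [0, 0, 0]}, {"dp": [0.034, 0.0457, 0], "rotation": [0, 0, 0]}, {"dp": [0.034, 0.0457, 0], "rotation": [0, 0, 0]}, {"dp": [0.034, 0.0457, 0], "rotation": [0, 0, 0]}, {"dp": [0.034, 0.0457, 0], "rotation": [0, 0, 0]}, {"dp": [0.034, 0.0457, 0], "rotation": [0, 0, 0]}]}}

```text
t: 2.45
eef_pos: [0.4499, -0.1621, 0.2521]
ee_rot: [-3.141, -0.001, -0.416]
force: [1.1, 1.6, 0.3]
width: 0.0751
gripper_force: 0.0
```

>>> {"fn": "carry_out", "kwargs": {"commands": [{"dp": [0, 0, 0], "rotation": [0, 0, -10.25]}, {"dp": [0, 0, 0], "rotation": [0, 0, -10.25]}, {"dp": [0, 0, 0], "rotation": [0, 0, -10.25]}, {"dp": [0, 0, 0], "rotation": [0, 0, -10.25]}, {"dp": [0, 0, 0], "rotation": [0, 0, 0]}]}}

```text
t: 3.08
eef_pos: [0.4497, -0.1601, 0.2517]
ee_rot: [3.141, -0.0, 0.298]
force: [0.9, -1.4, -0.2]
width: 0.0749
gripper_force: 0.0
```

```bash
python3 - <<'E'
from h import *
s=readout.get_state(); print(s['t'],s['eef_pos'],s['ee_rot'],s['q'].round(3),s['width'],s['force'])
T=R.from_euler('xyz',s['ee_rot'])
ims=[]
for n in('scene','top'):
    im,d=vision.grab_frame(n); ims.append(im); P=cloud(n,d)
    L=T.inv().apply((P.reshape(-1,3)-s['eef_pos'])).reshape(P.shape)
    h=-L[...,2]
    for a in np.arange(-.02,.3,.02):
        b=(d>0)&(h>a)&(h<a+.02)&(abs(L[...,0])<.12)&(abs(L[...,1])<.14)
        if b.sum()>5: Q=L[b]; print(n,'h',round(a,2),b.sum(),'x',np.percentile(Q[:,0],[1,99]).round(3),'y',np.percentile(Q[:,1],[1,99]).round(3))
cv2.imwrite('pics/g1.png',cv2.resize(np.vstack([i[:300] for i in ims]),(640,600))[...,::-1])
E
```

```text
3.075 [ 0.44966476 -0.16013673  0.2517311 ] [ 3.14149728e+00 -3.65673796e-04  2.98474336e-01] [ 0.071  0.028 -0.408  0.    -1.135  1.798] 0.07490899098451947 [ 0.87606183 -1.44994433 -0.15373875]
scene h -0.02 204 x [-0.01   0.013] y [-0.054  0.053]
scene h 0.0 90 x [-0.008  0.013] y [-0.041  0.056]
scene h 0.02 48 x [-0.004  0.013] y [0.038 0.05 ]
scene h 0.04 734 x [-0.036  0.04 ] y [-0.089  0.086]
scene h 0.06 970 x [-0.033  0.041] y [-0.096  0.089]
scene h 0.08 2115 x [-0.035  0.04 ] y [-0.096  0.095]
scene h 0.1 456 x [-0.021  0.027] y [-0.051  0.014]
scene h 0.12 502 x [-0.033  0.04 ] y [-0.051  0.009]
scene h 0.14 1147 x [-0.036  0.04 ] y [-0.05   0.013]
scene h 0.16 428 x [-0.03   0.047] y [-0.046  0.018]
scene h 0.18 844 x [-0.028  0.047] y [-0.046  0.017]
scene h 0.2 870 x [-0.023  0.047] y [-0.046  0.013]
scene h 0.22 286 x [-0.002  0.046] y [-0.046 -0.008]
top h 0.04 136 x [-0.041 -0.027] y [-0.086  0.087]
top h 0.06 514 x [-0.041  0.03 ] y [-0.091  0.088]
top h 0.08 2155 x [-0.04  0.03] y [-0.095  0.096]
top h 0.1 33 x [-0.023  0.019] y [-0.049 -0.048]
top h 0.12 107 x [-0.04   0.013] y [-0.049 -0.024]
top h 0.14 406 x [-0.04   0.009] y [-0.049 -0.025]
top h 0.16 103 x [-0.047 -0.002] y [-0.045  0.016]
top h 0.18 205 x [-0.047 -0.004] y [-0.045  0.016]
top h 0.2 233 x [-0.047 -0.007] y [-0.045  0.017]
top h 0.22 244 x [-0.047 -0.012] y [-0.044  0.017]
top h 0.24 268 x [-0.047 -0.016] y [-0.043  0.011]
top h 0.26 146 x [-0.047 -0.02 ] y [-0.041  0.001]
top h 0.28 38 x [-0.052 -0.029] y [-0.043  0.01 ]
```

View pics/g1.png

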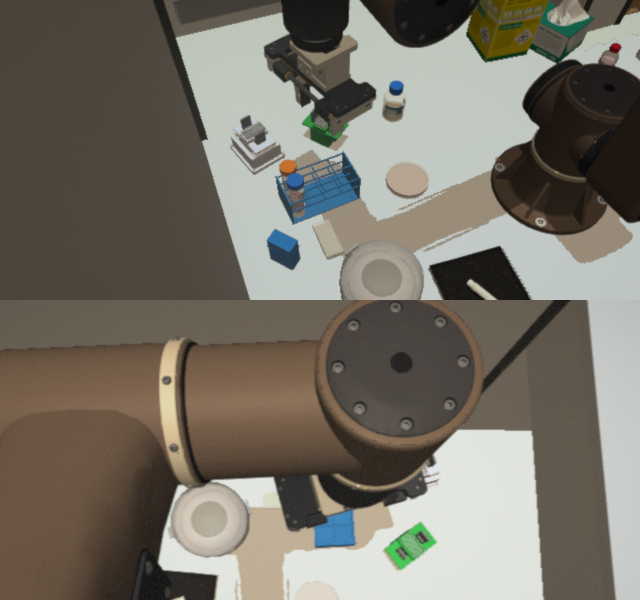

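The picture shows the gripper body is wide only 4–10 cm above the TCP, with a narrow wrist above that. The overhead cabinet face (y −0.40, z 0.345–0.487) is the hazard, so I'll check the arm's −y extent.

```bash
python3 - <<'E'
from h import *
s=readout.get_state(); e=s['eef_pos']
for n in('scene','top'):
    im,d=vision.grab_frame(n); P=cloud(n,d); z0=np.load(n+'0.npz')['d']
    m=(d>0)&((z0==0)|(d<z0-.03))
    for a in np.arange(.22,.9,.04):
        b=m&(P[...,2]>a)&(P[...,2]<a+.04)&(P[...,0]>.2)
        if b.sum()>20: Q=P[b]-e; print(n,round(a,2),b.sum(),'y rel',np.percentile(Q[:,1],[1,99]).round(3),'x rel',np.percentile(Q[:,0],[1,99]).round(3))
E
```

```text
scene 0.22 264 y rel [-0.048  0.055] x rel [-0.025  0.027]
scene 0.26 267 y rel [-0.07   0.095] x rel [-0.059  0.114]
scene 0.3 3304 y rel [-0.087  0.1  ] x rel [-0.059  0.063]
scene 0.34 922 y rel [-0.007  0.055] x rel [-0.035  0.03 ]
scene 0.38 1526 y rel [-0.001  0.057] x rel [-0.046  0.04 ]
scene 0.42 1642 y rel [-0.003  0.046] x rel [-0.037  0.047]
scene 0.46 793 y rel [0.007 0.047] x rel [-0.028  0.046]
scene 0.54 902 y rel [0.243 0.262] x rel [-0.052  0.211]
scene 0.58 2945 y rel [0.22  0.263] x rel [-0.057  0.032]
scene 0.66 34 y rel [0.291 0.509] x rel [0.21  0.211]
scene 0.7 47 y rel [0.386 0.517] x rel [0.21  0.211]
scene 0.74 115 y rel [0.405 0.532] x rel [0.21  0.211]
scene 0.78 398 y rel [0.474 0.534] x rel [0.21  0.211]
top 0.3 2797 y rel [-0.1    0.099] x rel [-0.063  0.192]
top 0.34 106 y rel [-0.242  0.456] x rel [-0.244  0.21 ]
top 0.38 565 y rel [-0.241  0.212] x rel [-0.132  0.21 ]
top 0.42 442 y rel [-0.241  0.042] x rel [-0.189  0.134]
top 0.46 557 y rel [-0.27   0.039] x rel [-0.191  0.137]
top 0.5 308 y rel [-0.021  0.035] x rel [-0.047 -0.03 ]
top 0.54 872 y rel [-0.042  0.031] x rel [-0.052 -0.029]
top 0.58 2969 y rel [-0.027  0.14 ] x rel [-0.076 -0.041]
top 0.62 41301 y rel [-0.008  0.232] x rel [-0.146  0.026]
top 0.66 46579 y rel [-0.042  0.208] x rel [-0.171  0.036]
top 0.7 13408 y rel [0.128 0.181] x rel [-0.169 -0.11 ]
```

>>> {"fn": "carry_out", "kwargs": {"commands": [{"dp": [0, 0, 0.05], "rotation": [0, 0, 0]}, {"dp": [0.0118, 0.0443, 0], "rotation": [0, 0, 0]}, {"dp": [0.0118, 0.0443, 0], "rotation": [0, 0, 0]}, {"dp": [0.0118, 0.0443, 0], "rotation": [0, 0, 0]}, {"dp": [0.0118, 0.0443, 0], "rotation": [0, 0, 0]}, {"dp": [0, 0, 0.03], "rotation": [0, 0, 0]}, {"dp": [0, 0, 0.03], "rotation": [0, 0, 0]}, {"dp": [0, 0, 0], "rotation": [0, 0, 0]}]}}

```text
t: 4.28
eef_pos: [0.5455, -0.3151, 0.139]
ee_rot: [-3.139, 0.004, 0.298]
force: [-0.2, -0.5, 0.7]
width: 0.075
gripper_force: 0.0
```

```bash
python3 - <<'E'
from h import *
s=readout.get_state(); e=s['eef_pos']; print(s['t'],e,s['ee_rot'],s['force'],s['moment'],s['width'])
T=R.from_euler('xyz',s['ee_rot'])
for n in('scene','top'):
    im,d=vision.grab_frame(n); P=cloud(n,d); np.savez(n+'1.npz',im=im,d=d)
    L=T.inv().apply((P.reshape(-1,3)-e)).reshape(P.shape)
    cv2.imwrite(f'pics/{n}2.png',cv2.resize(im[70:210,180:320] if n=='scene' else im[110:250,340:480],(560,560),interpolation=cv2.INTER_CUBIC)[...,::-1])
    for lo,hi,nm in((.08,.098,'pads'),(.0585,.0655,'flange'),(.102,.135,'fingers')):
        b=(d>0)&(P[...,2]>lo)&(P[...,2]<hi)&(abs(L[...,0])<.08)&(abs(L[...,1])<.1)
        for sgn in(1,-1):
            q=L[b&(sgn*L[...,1]>(.02 if nm!='flange' else 0))]
            if len(q)>3: print(n,nm,sgn,len(q),'x',np.percentile(q[:,0],[2,50,98]).round(4),'y',np.percentile(q[:,1],[2,50,98]).round(4))
E
```

```text
4.275 [ 0.54554138 -0.31508721  0.13904713] [-3.13871865  0.00433393  0.29777504] [-0.17194282 -0.52192545  0.65551822] [-0.06454782 -0.04632119  0.01885824] 0.0750124038500865
scene pads 1 33 x [0.0008 0.0079 0.0147] y [0.0245 0.0275 0.0311]
scene pads -1 51 x [-0.0088  0.0044  0.0146] y [-0.0304 -0.0286 -0.0253]
scene flange 1 77 x [-0.0036  0.0203  0.0291] y [0.009  0.0348 0.0464]
scene flange -1 260 x [-0.022   0.0081  0.0288] y [-0.0455 -0.0324 -0.0064]
scene fingers 1 46 x [-0.0073  0.0104  0.0125] y [0.0358 0.0393 0.0528]
scene fingers -1 67 x [-0.0093  0.0036  0.0127] y [-0.0548 -0.0523 -0.0433]
top flange 1 115 x [-0.0263 -0.0183 -0.0108] y [0.0087 0.032  0.0469]
top flange -1 57 x [-0.0263 -0.0231 -0.0176] y [-0.0437 -0.0299 -0.0063]
top fingers 1 6 x [-0.0118 -0.0107 -0.0089] y [0.0406 0.0435 0.0451]
```

View pics/scene2.png

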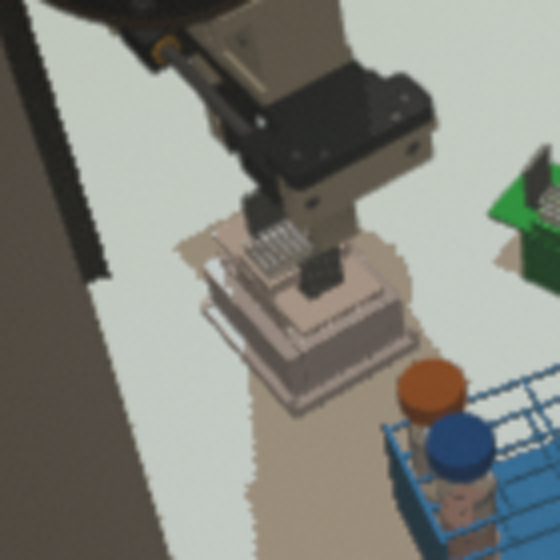

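Pads and flange are centred between the fingers to within 1 mm in y and about 1.5 mm in x. I'll go down between them with the fingers outside the pads.

>>> {"fn": "carry_out", "kwargs": {"commands": [{"dp": [0.0015, 0, 0.02], "rotation": [0, 0, 0]}, {"dp": [0, 0, 0.02], "rotation": [0, 0, 0]}, {"dp": [0, 0, 0.006], "rotation": [0, 0, 0]}, {"dp": [0, 0, 0], "rotation": [0, 0, 0]}, {"dp": [0, 0, 0], "rotation": [0, 0, 0]}]}}

```text
t: 5.0
eef_pos: [0.5493, -0.3152, 0.0969]
ee_rot: [3.14, -0.002, 0.3]
force: [-0.5, -0.7, 0.1]
width: 0.0748
gripper_force: 0.0
```

>>> {"fn": "carry_out", "kwargs": {"commands": [{"dp": [-0.001, 0, 0.004], "rotation": [0, 0, 0]}, {"dp": [0, 0, 0.003], "rotation": [0, 0, 0]}, {"dp": [0, 0, 0.002], "rotation": [0, 0, 0]}, {"dp": [0, 0, 0], "rotation": [0, 0, 0]}]}}

```text
t: 5.5
eef_pos: [0.5475, -0.3153, 0.0865]
ee_rot: [-3.142, 0.0, 0.3]
force: [0.1, -0.5, -0.5]
width: 0.0751
gripper_force: 0.0
```

>>> {"fn": "carry_out", "kwargs": {"commands": [{"dp": [0, 0, 0.001], "rotation": [0, 0, 0]}, {"dp": [0, 0, 0.001], "rotation": [0, 0, 0]}, {"dp": [0, 0, 0], "rotation": [0, 0, 0]}]}}

```text
t: 5.88
eef_pos: [0.5477, -0.3153, 0.0847]
ee_rot: [3.141, -0.0, 0.3]
force: [-1.9, -0.0, 3.4]
width: 0.0752
gripper_force: 1.7
```

Contact at TCP z ≈ 0.085, at 3.4 N. I'll press on slowly.

>>> {"fn": "carry_out", "kwargs": {"commands": [{"dp": [0, 0, 0.001], "rotation": [0, 0, 0]}, {"dp": [0, 0, 0.001], "rotation": [0, 0, 0]}, {"dp": [0, 0, 0.001], "rotation": [0, 0, 0]}, {"dp": [0, 0, 0], "rotation": [0, 0, 0]}]}}

```text
t: 6.38
eef_pos: [0.5476, -0.3153, 0.0816]
ee_rot: [3.141, -0.0, 0.3]
force: [-1.5, 1.8, 5.0]
width: 0.0749
gripper_force: 2.7
```

>>> {"fn": "carry_out", "kwargs": {"commands": [{"dp": [0, 0, 0.001], "rotation": [0, 0, 0]}, {"dp": [0, 0, 0], "rotation": [0, 0, 0]}]}}

```text
t: 6.62
eef_pos: [0.5477, -0.3154, 0.0808]
ee_rot: [3.141, -0.0, 0.3]
force: [-1.7, 1.7, 6.0]
width: 0.0751
gripper_force: 3.1
```

>>> {"fn": "carry_out", "kwargs": {"commands": [{"dp": [0, 0, 0.001], "rotation": [0, 0, 0]}, {"dp": [0, 0, 0], "rotation": [0, 0, 0]}]}}

```text
t: 6.88
eef_pos: [0.5476, -0.3154, 0.0803]
ee_rot: [3.141, -0.0, 0.3]
force: [-2.8, 2.5, 9.4]
width: 0.0752
gripper_force: 5.0
```

>>> {"fn": "carry_out", "kwargs": {"commands": [{"dp": [0, 0, 0.0005], "rotation": [0, 0, 0]}, {"dp": [0, 0, 0], "rotation": [0, 0, 0]}]}}

```text
t: 7.12
eef_pos: [0.5476, -0.3154, 0.0803]
ee_rot: [3.141, -0.0, 0.3]
force: [-4.8, 2.6, 14.5]
width: 0.0748
gripper_force: 6.7
```

It's on the stop: the position stays put while the force rises to 14.5 N. Now I'll pinch while holding it down.

>>> {"fn": "carry_out", "kwargs": {"commands": [{"dp": [0, 0, 0], "rotation": [0, 0, 0]}, {"dp": [0, 0, 0], "rotation": [0, 0, 0]}, {"dp": [0, 0, 0], "rotation": [0, 0, 0]}, {"dp": [0, 0, 0], "rotation": [0, 0, 0]}, {"dp": [0, 0, 0], "rotation": [0, 0, 0]}, {"dp": [0, 0, 0], "rotation": [0, 0, 0]}], "grip": 0.03, "force": 28}}

```text
t: 7.88
eef_pos: [0.5483, -0.3148, 0.0806]
ee_rot: [3.141, -0.002, 0.3]
force: [-2.5, 6.6, 15.6]
width: 0.04
gripper_force: 28.0
```

Both catches are in: opening 40 mm against 42 mm nominal, at 28 N. Now I'll lift straight up.

>>> {"fn": "carry_out", "kwargs": {"commands": [{"dp": [0, 0, -0.005], "rotation": [0, 0, 0]}, {"dp": [0, 0, -0.008], "rotation": [0, 0, 0]}, {"dp": [0, 0, -0.008], "rotation": [0, 0, 0]}, {"dp": [0, 0, 0], "rotation": [0, 0, 0]}]}}

```text
t: 8.38
eef_pos: [0.5474, -0.3154, 0.1002]
ee_rot: [-3.142, 0.0, 0.3]
force: [-0.4, -0.1, -3.4]
width: 0.0391
gripper_force: 28.0
```

>>> {"fn": "carry_out", "kwargs": {"commands": [{"dp": [0, 0, -0.012], "rotation": [0, 0, 0]}, {"dp": [0, 0, -0.018], "rotation": [0, 0, 0]}, {"dp": [0, 0, -0.02], "rotation": [0, 0, 0]}, {"dp": [0, 0, -0.02], "rotation": [0, 0, 0]}, {"dp": [0, 0, -0.015], "rotation": [0, 0, 0]}, {"dp": [0, 0, -0.005], "rotation": [0, 0, 0]}, {"dp": [0, 0, 0], "rotation": [0, 0, 0]}, {"dp": [0, 0, 0], "rotation": [0, 0, 0]}]}}

```text
t: 9.38
eef_pos: [0.5471, -0.3151, 0.1892]
ee_rot: [-3.141, 0.001, 0.3]
force: [-0.7, -0.5, -2.9]
width: 0.0397
gripper_force: 28.0
```

```bash
python3 - <<'E'
from h import *
s=readout.get_state(); e=s['eef_pos']; print(s['t'],e,s['ee_rot'],s['force'],s['moment'],s['width'],abs(s['qd']).max())
im,d=vision.grab_frame('scene'); P=cloud('scene',d)
cv2.imwrite('pics/end.png',cv2.resize(im[50:210,160:360],(750,600),interpolation=cv2.INTER_CUBIC)[...,::-1])
m=(d>0)&(abs(P[...,0]-e[0])<.07)&(abs(P[...,1]-e[1])<.07)
for lo in np.arange(.05,.2,.01):
    b=m&(P[...,2]>lo)&(P[...,2]<lo+.01); print(round(lo,2),b.sum(),end='; ')
b=m&(P[...,2]>.155)&(P[...,2]<.175); Q=P[b]; print(np.linalg.lstsq(np.c_[Q[:,:2]-e[:2],np.ones(len(Q))],Q[:,2],rcond=None)[0])
E
```

```text
9.375 [ 0.54709613 -0.31512765  0.18919671] [-3.14067559e+00  1.17477274e-03  2.99649747e-01] [-0.66830055 -0.5465715  -2.87479664] [-0.06293388  0.02704701 -0.01287768] 0.03968051150046799 0.004166227402304596
0.05 0; 0.06 0; 0.07 0; 0.08 0; 0.09 0; 0.1 0; 0.11 5; 0.12 100; 0.13 95; 0.14 41; 0.15 43; 0.16 351; 0.17 124; 0.18 28; 0.19 0; 0.2 0; [0.01547473 0.00180633 0.16561575]
```

View pics/end.png

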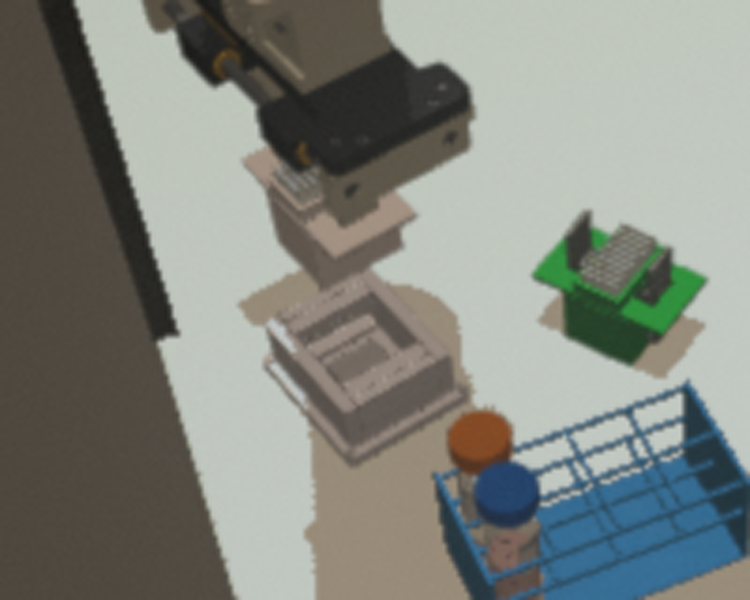

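The picture shows the cassette free and level above the empty dock. Its underside is at about z 0.12, against a required 0.094, and nothing else has moved.

```bash
python3 -c "
from h import *
print(arm.job_done())"
```

```text
the job is handed in; nothing more can be done
None
```

The cassette was pressed down to its stop, its two catches pinched fully in, and lifted straight out; I handed the job in at about 9.5 s with it held level and still, its underside about 7.5 cm above the dock top and nothing else visibly disturbed.

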